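Dock the ATR sampling module on the spectrometer

TASK

The heavy blue sampling module stands askew in front of the spectrometer. Walk it round by pushing its corners in turn with the fingertips only, until its back is square to the spectrometer's docking face while it still stands clear of it, then push it straight in until it sits flush on the docking face, centred on the port, and take the hand away. Do not lift or tip the module, do not touch its crystal plate or clamp arm, never let it meet the spectrometer askew, and leave everything else where it stands.

Things in the scene. Friction and masses are not known exactly. Their poses are not given: they have to be found in the camera images.
- spectrometer: Fixed white bench spectrometer with a blue band over its arched top: 220 mm deep (x) by 320 mm wide (y), 120 mm high. Origin at the centre of its underside on the work surface. Its docking face is the flat upright face at its own x = -110 mm, full width and 10 to 92 mm high, looking along its -x; +x points from the docking face into the spectrometer.
- dock_port (a point): Centre of the docking port on the docking face (black panel with two gold-rimmed windows), 35 mm above the work surface; axes parallel to the spectrometer's: x into the spectrometer, y along the face.
- module: Loose blue sampling module, 0.9 kg: upright block 100 mm deep (x), 120 mm wide (y), edges rounded 6 mm, walls 4 to 62 mm high, on rubber feet at (±36, ±46). Origin at the centre of its underside. Docking back (black panel, two gold-rimmed windows) at its +x, blue front with a pale bar at -x. Docked, its axes match the spectrometer's; it starts 29-60 degrees counter-clockwise of that.
- module_back (a point): Centre of the module's back, 35 mm above the work surface (module x = +50 mm, y = 0); axes parallel to the module's. Docked, it coincides with dock_port.
- clamp: Delicate parts on top of the module, rigidly part of it: a polished steel crystal plate of 76 mm diameter centred at module x = -8 mm, y = 0, top at 68 mm, and behind it (towards the back) a steel post of 24 mm diameter with a grey clamp arm 24 mm wide reaching over the plate, top at 115 mm. Not to be touched. Frame is that of the module.
- vial: Loose amber sample vial with black cap, 28 mm diameter, 50 mm high. Origin at the centre of its underside.
- jar: Loose white sample jar with blue lid, 44 mm diameter, 45 mm high. Origin at the centre of its underside.
- pick_box: Loose open teal box of toothpicks, 60 x 90 x 24 mm. Origin at the centre of its underside.
- wash_bottle: Loose white wash bottle with red cap and spout, 64 mm diameter, 168 mm high. Origin at the centre of its underside.
- pellet_die: Loose steel pellet die, stepped cylinder, 48 mm diameter, 60 mm high. Origin at the centre of its underside.
- mouse: Loose black computer mouse, 105 x 62 mm, 36 mm high. Origin at the centre of its underside.
- screwdriver: Loose screwdriver with a yellow handle, 170 mm long, lying flat, along its x. Origin on the work surface under it.
Not all that is in view belongs to the job. Several things look just like the module: the one meant starts farthest from the robot's base.

How it is judged:
By the outcome, as a careful person would: the job done as asked, in the order asked, and still so for the second after the job is handed in, with the robot touching nothing.
It also fails if it takes over 72 s, if anything falls off the work surface, if the arm or the gripper's body presses on something with over 40 N, if the wrist force passes 120 N, or if a joint passes its speed limit or range.

ROBOT

A 7-joint arm with a two-finger parallel gripper is mounted at the origin on the work surface. World frame = base frame: x ahead of the robot, y to its left, z up, the work surface at z = 0. Lengths are in mm, angles in rad, forces in N, time in s.
With the tool pointing down it reaches from about 400 to 875 mm from the base axis. Payload 4.4 kg.
Tool frame: the origin (TCP) lies midway between the tips of the shut fingers; the grasp point (between the pads) lies ctrl.grip_depth behind it (ctrl.grip_depth is the distance from the TCP to the grasp point, in mm); z points along the fingers, y is the line along which they close (so a half turn about z gives the same grasp; the last joint's range is limited). The gripper opens to 85 mm and grips with 20 to 120 N. Pads are 22 mm wide; open, the fingers measure 114 mm over their backs; the gripper's body (76 mm by 85 mm) begins 54 mm behind the grasp point. The pads swing forward as they close: fully open they stand 13 mm farther back than shut.
Start: joints at [1.272, 0.628, 0.038, 1.517, -0.027, 0.996, -0.02], TCP at [149.984, -632.473, 231.313] pointing down, gripper open.
Joint ranges: [-3.06, 3.06], [-0.37, 2.12], [-1.25, 1.32], [0.18, 2.47], [-1.1, 4.24], [0.23, 1.98], [-2.94, 2.94]. Speed limits (rad/s): [2.57, 2.57, 3.14, 3.14, 3.14, 3.14, 3.14].

INTERFACE

Orientations are given as [roll, pitch, yaw] about the fixed x, y, z axes, in that order (R = Rz(yaw) Ry(pitch) Rx(roll)).
In Python, from cell import ctrl gives the robot as it stands.
- The arm moves only by the tool carry_out, never from a script. Its argument "deltas" is one flat list of numbers, 7 for each row, row after row: the turn, a rotation vector about the tool's x, y, z in degrees, then the shift along the tool's x, y, z in m, then the closure, from -1 (fully open) to 1 (shut). In form: [wx, wy, wz, dx, dy, dz, claw, wx, wy, wz, dx, dy, dz, claw, ...]. A call has 1 to 12 rows; each row shifts and turns the commanded pose from where the row before left it, along the tool's axes as they then stand; what a row does not reach is not made up. A row lasts 1/8 s, in which the tool goes at most 62.5 mm and 10.7 degrees, less where a joint would pass 70% of its speed; a pose out of reach is approached as far as the arm can. A call with a gripper value outside its range is refused whole. The fingers move at their own pace and stop on an object; the grip force is fixed at half the most. Time passes only in rows, so rows that do not move let the fingers close. It gives the time, the measured TCP pose, the force, the opening and the grip force at its end, in the units of the state.
- ctrl.read_state(): the state, without advancing time (a new reading comes with each control period).
- ctrl.get_image(name): name is "scene" or "side" or "wrist"; returns the picture (400x640x3 uint8, red, green, blue); there is no depth.
- ctrl.calibration(name): a dict with "mtx" (3x3 intrinsics, pixels), "R" (3x3) and "t" (3): a world point X has camera coordinates R X + t. Camera axes: x right, y down, z forward; pixel columns grow to the right and rows downward; lengths in mm; the calibration is good to about 2 mm. The wrist camera is an equidistant fisheye: a pixel r from the principal point sees the ray r / f radians off the axis. A picture is of the moment at which its call begins: read the wrist's pose just before it. calibration takes no time and is no camera call; for the wrist camera it gives the pose at the moment of the call.
- ctrl.finish_job(): hands the job in; it is judged then, once.
The state is a dict: "clock": time; "qpos": joint angles; "qd": joint speeds; "tau": joint torques, N m; "eef_pos": TCP position; "tool_rot": TCP orientation; "force": force on the tool from outside, world axes, zero at the start; "torque": the same for the moment, N m; "width": finger opening in mm; "gripper_force": force on a finger pad.
Only numpy, scipy, OpenCV 4.12 (cv2) and the standard library are available. Lean on these libraries where they do the work, as an engineer would, in place of code of your own. Each camera call takes 0.05 s, during which the arm holds its last target. There are 200 camera calls.

## Working session

There is one attempt and no reset: what is moved stays moved. The work goes in short steps, Python scripts to look and compute and a tool call to move; the robot and the scene stay as the last step left them, time stands still between calls to the robot, and variables do not carry over. Pictures are saved under pics/ and viewed, at most 10 in all, crops included, and the job is handed in when it is done.

Besides the shell and the picture viewer there is one more tool, called after "Emit:" as name(argument=value, ...) on one line, values as JSON. carry_out: Moves the arm, as the interface text tells. Its arguments: {"type":"object","properties":{"deltas":{"type":"array"}},"required":["deltas"]}

```bash
mkdir -p pics; ls
python3 - <<'E'
from cell import ctrl
import cv2,numpy as np
for n in("scene","side"):
    im=ctrl.get_image(n); cv2.imwrite(f"pics/{n}0.png",im[:,:,::-1])
    c=ctrl.calibration(n); print(n,c["mtx"],c["R"],c["t"], -np.array(c["R"]).T@c["t"])
s=ctrl.read_state();print(s["clock"],s["eef_pos"],s["tool_rot"],s["width"],ctrl.grip_depth)
E
```

```text
pics
scene [[446.87078864   0.         321.98127548]
 [  0.         446.87078864 199.62525862]
 [  0.           0.           1.        ]] [[-0.61127712  0.79110389  0.0222467 ]
 [ 0.48879736  0.39949757 -0.77555066]
 [-0.62242865 -0.46320225 -0.63089322]] [ 337.42809959 -178.63635022 1806.10261667] [1417.74906589  641.01489455  993.40969448]
side [[361.44615004   0.         318.67982203]
 [  0.         361.44615004 199.87777504]
 [  0.           0.           1.        ]] [[ 0.98841647 -0.15173251  0.00318103]
 [-0.10152279 -0.67662953 -0.72929116]
 [ 0.11280956  0.72052045 -0.68419608]] [-499.15789298   77.83347517 1011.61195889] [ 387.15826062 -751.96115829  750.49204194]
0.1 [ 149.88288662 -631.90745499  230.49015729] [-3.13988859e+00  1.31505879e-05  2.32850129e-01] 85.65202873445024 18.700000000000003
```

View pics/scene0.png

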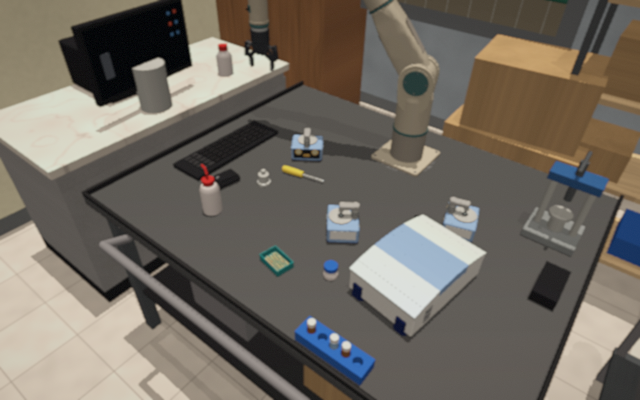

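View pics/side0.png

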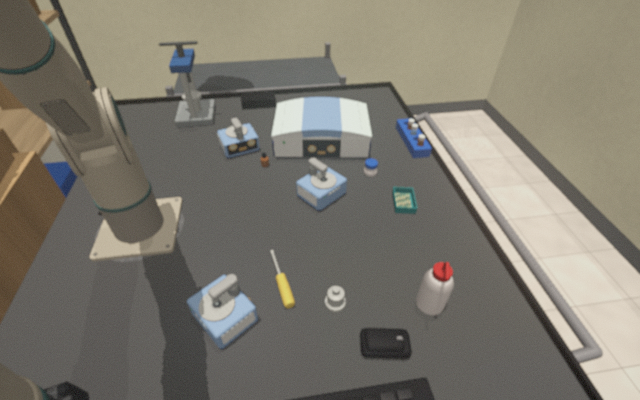

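Candidates for the module: side (322,185) = scene (343,222), side (238,138) = scene (461,217), and side (223,308) = scene (308,146). The first stands in front of the spectrometer, whose docking face shows at side (322,145). I'll check the distances from the base and look at close crops.

```bash
cat > h.py <<'E'
import numpy as np,cv2
from cell import ctrl
def ray(n,uv):
    c=ctrl.calibration(n);K,R,t=[np.array(c[k],float) for k in("mtx","R","t")]
    uv=np.atleast_2d(uv).astype(float)
    d=np.c_[(uv-K[:2,2])/K[0,0],np.ones(len(uv))]
    if n=="wrist":
        v=d[:,:2]; r=np.linalg.norm(v,axis=1)[:,None]+1e-12
        d=np.c_[v/r*np.sin(r),np.cos(r)]
    return -R.T@t,d@R
def onz(n,uv,z):
    o,d=ray(n,uv); return o+d*((z-o[2])/d[:,2])[:,None]
def tri(n1,a,n2,b):
    o1,d1=ray(n1,a);o2,d2=ray(n2,b);out=[]
    for p,q in zip(d1,d2):
        s=np.linalg.lstsq(np.c_[p,-q],o2-o1,rcond=None)[0]
        A,B=o1+p*s[0],o2+q*s[1]; out.append(np.r_[(A+B)/2,np.linalg.norm(A-B)])
    return np.array(out)
def proj(n,X):
    c=ctrl.calibration(n);X=np.atleast_2d(X)@np.array(c["R"]).T+c["t"];u=X@np.array(c["mtx"]).T
    return u[:,:2]/u[:,2:]
E
python3 - <<'E'
from h import *
np.set_printoptions(precision=1,suppress=True)
P=tri("side",[(322,185),(238,138),(223,308)],"scene",[(343,222),(461,217),(308,146)]);print(P,np.hypot(P[:,0],P[:,1]))
s=cv2.imread("pics/side0.png");c=cv2.imread("pics/scene0.png")
cv2.imwrite("pics/c1.png",cv2.resize(s[90:215,260:390],None,fx=4.6,fy=4.6,interpolation=cv2.INTER_CUBIC))
cv2.imwrite("pics/c2.png",cv2.resize(c[190:330,320:490],None,fx=4,fy=4,interpolation=cv2.INTER_CUBIC))
E
```

```text
[[ 523.9   61.3   38.9    1.3]
 [ 271.1  348.3   44.9    5.6]
 [ 244.6 -310.2   37.5    2.7]] [527.4 441.4 395. ]
```

View pics/c1.png

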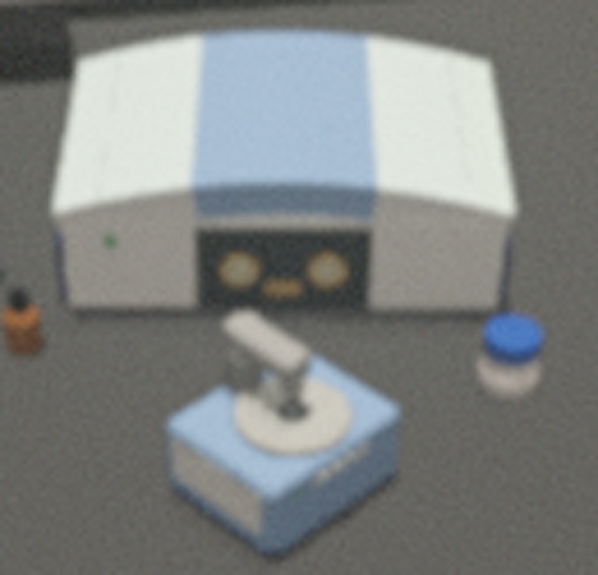

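View pics/c2.png

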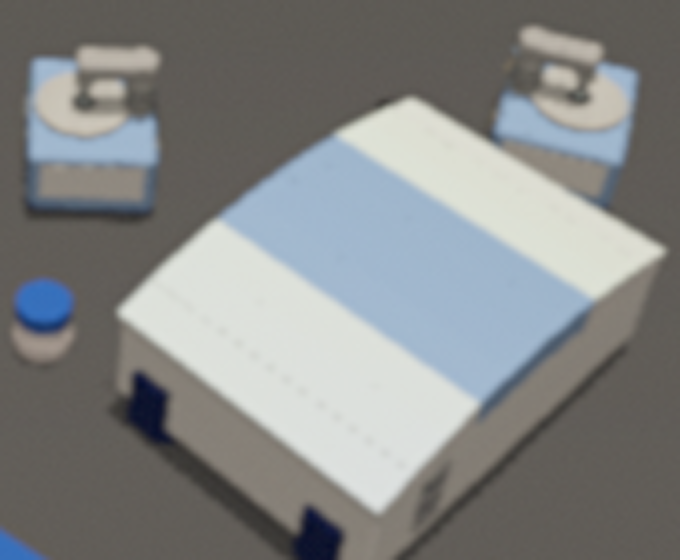

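The target is the module at side (322,185) / scene (343,222). It is 527 mm from the base, against 441 and 395 mm for the other two, and it stands in front of the face with its post towards (-x,+y). The crop shows the port's gold windows at crop (240,270) and (327,270), the vial at crop (22,325) and the jar at crop (510,350).

```bash
cat > meas.py <<'E'
from h import *
np.set_printoptions(precision=1,suppress=True)
def topmask(im):
    hsv=cv2.cvtColor(im,cv2.COLOR_BGR2HSV)
    return cv2.inRange(hsv,(95,45,165),(125,140,255))
def module(n,im,c,z=62,rad=95):
    m=topmask(im);v,u=np.nonzero(m)
    if len(u)==0:return None
    P=onz(n,np.c_[u,v],z)[:,:2];k=np.hypot(*(P-c).T)<rad
    m2=np.zeros_like(m);m2[v[k],u[k]]=255
    nn,l,st,_=cv2.connectedComponentsWithStats(m2); b=[i for i in range(1,nn) if st[i,4]>25]
    v,u=np.nonzero(np.isin(l,b)); P=onz(n,np.c_[u,v],z)[:,:2].astype(np.float32)
    r=cv2.minAreaRect(P); return r,cv2.boxPoints(r),len(u)
E
python3 - <<'E'
from meas import *
s=cv2.imread("pics/side0.png");c=cv2.imread("pics/scene0.png")
for n,im in(("side",s),("scene",c)):
    r,b,k=module(n,im,np.array([524,61]));print(n,r,k);print(b)
print(cv2.cvtColor(s,cv2.COLOR_BGR2HSV)[[175,190,203,200],[340,300,335,318]])
f=lambda L:[(260+a/4.6,90+b/4.6) for a,b in L]
print("face z10",onz("side",f([(72,303),(496,308)]),10));print("face z92",onz("side",f([(52,212),(516,214)]),92))
print("win z",[onz("side",f([(240,270),(327,270)]),z) for z in(35,42)])
print("panel bottom",onz("side",f([(200,308),(368,310)]),10))
print("panel top",onz("side",f([(198,232),(370,232)]),65))
print("roof far z92",onz("scene",[(320+118/4,190+314/4),(320+378/4,190+512/4),(320+410/4,190+96/4)],92), tri("side",f([(516,214)]),"scene",[(320+118/4,190+314/4)]))
print("vial",onz("side",f([(22,345)]),5),"jar",onz("side",f([(510,385)]),3),onz("scene",[(320+43/4,190+352/4)],3))
print("modcorners side",onz("side",f([(168,425),(270,497),(398,410),(315,358)]),62))
print("modcorners scene",onz("scene",[(320+a/4,190+b/4) for a,b in[(30,155),(156,163),(32,60),(158,66)]],62))
st=ctrl.read_state();w=ctrl.calibration("wrist");from scipy.spatial.transform import Rotation as Ro
T=Ro.from_euler("xyz",st["tool_rot"]).as_matrix();Cw=-np.array(w["R"]).T@w["t"]
print("cam in tool",T.T@(Cw-st["eef_pos"]),np.array(w["R"])@T,w["mtx"][0])
E
```

```text
side ((520.9685668945312, 55.15351867675781), (120.3194351196289, 99.74738311767578), 35.76975631713867) 404
[[443.   60.5]
 [501.3 -20.5]
 [598.9  49.9]
 [540.6 130.8]]
scene ((527.731689453125, 61.904052734375), (119.25409698486328, 96.45330810546875), 34.93378448486328) 291
[[451.2  67.3]
 [506.5 -11.8]
 [604.2  56.5]
 [549.  135.6]]
[[105  53 186]
 [ 17  16 143]
 [ 30  11  94]
 [107  58 118]]
face z10 [[396.5 268.4  10. ]
 [708.6 215.5  10. ]]
face z92 [[388.5 266.5  92. ]
 [715.2 215.4  92. ]]
win z [array([[521.9, 256.7,  35. ],
       [585.6, 247.2,  35. ]]), array([[520.6, 246.9,  42. ],
       [583.7, 237.5,  42. ]])]
panel bottom [[490.3 248.1  10. ]
 [613.7 227.2  10. ]]
panel top [[492.5 266.3  65. ]
 [616.8 247.8  65. ]]
roof far z92 [[714.1 216.3  92. ]
 [746.3 431.2  92. ]
 [387.  263.7  92. ]] [[714.8 216.1  92.    1.3]]
vial [[357.1 229.1   5. ]] jar [[698.6 133.8   3. ]] [[708.7 153.1   3. ]]
modcorners side [[447.8  56.9  62. ]
 [501.9 -19.5  62. ]
 [596.   49.7  62. ]
 [552.3 111.   62. ]]
modcorners scene [[599.9  56.6  62. ]
 [546.4 136.7  62. ]
 [508.4 -10.7  62. ]
 [449.6  73.4  62. ]]
cam in tool [  81.6    0.3 -142.5] [[-0.   1.   0. ]
 [-0.9 -0.  -0.3]
 [-0.3 -0.   0.9]] [309.7   0.  314.1]
```

Measured: module centre about (523,60) with its x axis heading 125°. Port about (552,241) with the face normal heading about 81°, so the module is about 44° askew, 134 mm clear and laterally centred. All of this agrees with the sizes given. I'll alternate pushes on the front-left and back-left corners, with the tool leaning away from the clamp.

Emit:
carry_out(deltas=[0,0,0,0.043,-0.039,0,1,0,0,0,0.043,-0.039,0,1,0,0,0,0.043,-0.039,0,1,0,0,0,0.043,-0.039,0,1,0,0,0,0.043,-0.039,0,1,0,0,0,0.043,-0.039,0,1,0,0,0,0.043,-0.039,0,1,0,0,0,0.043,-0.039,0,1,0,0,0,0.043,-0.039,0,1,0,0,0,0.043,-0.039,0,1,0,0,0,0.043,-0.039,0,1,0,0,0,0.043,-0.039,0,1])

```text
clock: 1.6
eef_pos: [544.8, -56.5, 231.1]
tool_rot: [3.141, 0.0, 0.233]
force: [0.9, -0.8, -0.2]
width: 0.1
gripper_force: 0.0
```

Emit:
carry_out(deltas=[0,0,-10,0,0,0,1,0,0,-10,0,0,0,1,0,0,-10,0,0,0,1,0,0,-10,0,0,0,1,0,0,-10,0,0,0,1,0,0,-10,0,0,0,1,0,0,-10,0,0,0,1,0,0,-10,0,0,0,1,0,0,-10,0,0,0,1,0,0,-10,0,0,0,1,0,10,0,0,0,0,1,0,10,0,0,0,0,1])

```text
clock: 3.1
eef_pos: [544.4, -57.3, 232.3]
tool_rot: [3.139, -0.354, 1.981]
force: [0.6, 0.8, 0.1]
width: -0.1
gripper_force: 0.0
```

```bash
cat >> h.py <<'E'
from scipy.spatial.transform import Rotation as Ro
def tool(head,tilt):  # heading of tool x (deg), lean back (deg)
    return Ro.from_euler("z",head,degrees=True)*Ro.from_euler("x",180,degrees=True)*Ro.from_euler("y",tilt,degrees=True)
def now():
    s=ctrl.read_state();return np.array(s["eef_pos"]),Ro.from_euler("xyz",s["tool_rot"])
def plan(*wps):
    """each (xyz,head,tilt): print rotvec deg (at start pose) and mm shift along tool axes after the turn"""
    p,R=now()
    for q,h,t in wps:
        T=tool(h,t);print("turn",(R.inv()*T).as_rotvec(degrees=True).round(1),"shift mm",T.inv().apply(np.array(q)-p).round(1));p,R=np.array(q,float),T
E
python3 - <<'E'
from meas import *
im=ctrl.get_image("wrist")[:,:,::-1];cv2.imwrite("pics/w1.png",im)
print(now()[0])
E
```

```text
[545.3 -64.5 228.7]
```

View pics/w1.png

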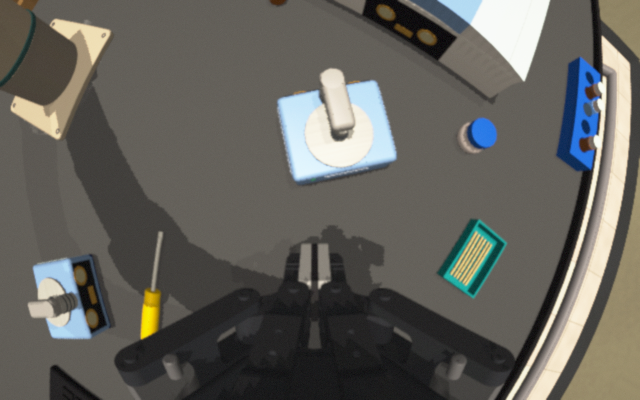

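The wrist view shows the module at (337,132) with its back (gold rims) away from the hand, the port windows at (386,10) and (427,37), the bottom right end of the face at (495,98), the jar at (480,135) and the pick box at (474,258).

```bash
cat >> meas.py <<'E'
def pose(r):
    """centre, heading of module x (deg; nearest to 60..150), sides"""
    (cx,cy),(a,b),th=r
    # direction of the short side
    h=th+90 if a>b else th
    while h<=30:h+=180
    while h>210:h-=180
    return np.array([cx,cy,h,min(a,b),max(a,b)])
E
python3 - <<'E'
from meas import *
w=cv2.imread("pics/w1.png")
r,b,k=module("wrist",w,np.array([524,60]),z=60);print(pose(r),k,b)
f=lambda L:[(260+a/4.6,90+b/4.6) for a,b in L]
print("windows/bar tri",tri("wrist",[(386,11),(427,38),(404,30)],"side",f([(240,270),(327,270),(283,288)])))
print("panel bottom",onz("wrist",[(364,16),(443,58),(495,98)],10),)
print("jar lid/vial",onz("wrist",[(483,134)],45))
o,d=ray("wrist",[(320,200)]);print(o)
E
```

```text
[524.   50.5 125.3  97.8 118.1] 3233 [[447.5  56.3]
 [504.1 -23.5]
 [600.4  44.7]
 [543.9 124.6]]
windows/bar tri [[520.9 236.6  48.3   3.7]
 [581.6 212.9  59.1   5.4]
 [552.  226.9  36.1   5.3]]
panel bottom [[494.9 241.5  10. ]
 [623.1 228.9  10. ]
 [718.5 210.2  10. ]]
jar lid/vial [[697.4 128.9  45. ]]
[535.6 -40.4 390.6]
```

Run:
```python
from meas import *
C0=ctrl.calibration("wrist")
for i in range(2):
    w=ctrl.get_image("wrist")[:,:,::-1].copy()
    r,b,k=module("wrist",w,np.array([524,60]),z=60);print(pose(r),k)
cv2.imwrite("pics/w2.png",w)
print(np.array(ctrl.calibration("wrist")["t"])-C0["t"],now()[0])
for n in("side","scene"):
    im=ctrl.get_image(n)[:,:,::-1].copy();
    q=module(n,im,np.array([524,60]),z=60)
    print(n,pose(q[0]),q[2])
# jar: blue lid and gold port in the wrist image
hsv=cv2.cvtColor(w,cv2.COLOR_BGR2HSV)
m=cv2.inRange(hsv,(105,180,80),(125,255,255));m[:,550:]=0;v,u=np.nonzero(m);print("lid px",u.mean(),v.mean(),onz("wrist",[(u.mean(),v.mean())],45))
g=cv2.inRange(hsv,(10,90,100),(28,255,255));g[60:]=0;g[:,:350]=0
n,l,s,c=cv2.connectedComponentsWithStats(g);print([(c[i],s[i]) for i in range(1,n) if s[i,4]>8])
side=cv2.imread("pics/side0.png");h2=cv2.cvtColor(side,cv2.COLOR_BGR2HSV);m=cv2.inRange(h2,(105,170,80),(125,255,255));m[:,395:]=0;m[:,:350]=0;v,u=np.nonzero(m);print("lid side",u.mean(),v.mean(),onz("side",[(u.mean(),v.mean())],45))
```

```text
[522.   56.3 125.8  98.2 118.7] 3280
[521.5  60.6 126.   99.1 119.1] 3313
[ 1.2 -0.  -0.9] [544.1 -61.6 229.1]
side [521.5  57.5 125.5  99.9 119.9] 397
scene [526.   60.8 124.9  96.7 120. ] 294
lid px 484.43125 125.234375 [[693.7 148.8  45. ]]
[(array([386.4,   4.1]), array([379,   0,  15,  12,  63], dtype=int32)), (array([400.9,  20.8]), array([398,  20,   6,   3,   9], dtype=int32)), (array([407.5,  24.8]), array([406,  23,   5,   5,  13], dtype=int32)), (array([428.6,  28. ]), array([420,  23,  16,  13,  67], dtype=int32))]
lid side nan nan [[nan nan nan]]<stdin>:17: RuntimeWarning: Mean of empty slice.
  ret = ret.dtype.type(ret / rcount)
```

Run:
```python
from meas import *
print(onz("wrist",[(428,28)],0)[0],tri("wrist",[(386.4,5.5),(428.6,29),(404,22.5)],"side",[(260+a/4.6,90+b/4.6) for a,b in[(240,270),(327,270),(283,288)]]))
plan(((545,-40,90),113.5,20),((540,-35,20),113.5,20),((540-24,-35+55,20),113.5,20))
```

```text
[585.4 282.3   0. ] [[518.8 258.1  36.1   7.1]
 [585.3 258.3  27.6   4.9]
 [551.  258.1  15.7   7.1]]
turn [ 0.  -0.  -0.2] shift mm [-33.6   8.3 137.8]
turn [0. 0. 0.] shift mm [-17.8  -2.6  68. ]
turn [0. 0. 0.] shift mm [56.4 -0.1 20.5]
```

Emit:
carry_out(deltas=[0,0,0,-0.011,0.003,0.046,1,0,0,0,-0.011,0.003,0.046,1,0,0,0,-0.011,0.003,0.046,1,0,0,0,-0.009,-0.001,0.034,1,0,0,0,-0.009,-0.001,0.034,1,0,0,0,0,0,0,1,0,0,0,0,0,0,1])

```text
clock: 4.22
eef_pos: [542.6, -33.6, 22.0]
tool_rot: [3.139, -0.348, 1.981]
force: [1.3, 0.3, 0.7]
width: 0.5
gripper_force: 0.0
```

```bash
cat > look.py <<'E'
from meas import *
import sys
c=np.array([float(a) for a in sys.argv[1:3]])
for n in("wrist","side","scene"):
    im=ctrl.get_image(n)[:,:,::-1].copy();cv2.imwrite(f"pics/last_{n}.png",im)
    q=module(n,im,c,z=60); print(n,None if q is None else (pose(q[0]),q[2]))
s=ctrl.read_state();print(s["clock"],s["eef_pos"],np.degrees(s["tool_rot"]),s["force"])
E
python3 look.py 523 60
```

```text
wrist (array([522.7,  57.7, 125.8,  97.3, 117.5]), 14897)
side (array([493.7,  38.2,  37. ,  53.8,  99.1]), 278)
scene (array([525.9,  60.7, 124.9,  96.7, 119.7]), 291)
4.375 [542.9 -34.6  22. ] [179.8 -19.9 113.4] [ 0.9 -1.1  0.1]
```

Emit:
carry_out(deltas=[0,0,0,0.013,0,0.0047,1,0,0,0,0.0065,0,0.0024,1,0,0,0,0.0065,0,0.0024,1,0,0,0,0.0065,0,0.0024,1,0,0,0,0.0065,0,0.0024,1,0,0,0,0.0065,0,0.0024,1,0,0,0,0.0065,0,0.0024,1,0,0,0,0,0,0,1])

```text
clock: 5.38
eef_pos: [520.1, 15.3, 20.2]
tool_rot: [3.141, -0.347, 1.978]
force: [1.0, -4.0, 1.9]
width: -0.5
gripper_force: 1.7
```

```bash
python3 look.py 520 70
```

```text
wrist (array([517.4,  81.8, 120.4,  97.6, 117.2]), 22249)
side (array([471.6,  72.8, 192.1,  44.8,  83.3]), 180)
scene (array([521.2,  84.2, 120.2,  96.5, 118.6]), 292)
5.525 [520.1  15.4  20.1] [180.  -19.9 113.3] [ 0.1 -4.3  2.7]
```

Run:
```python
from meas import *
plan(((530,-15,22),113.3,20),((500,-10,160),113.3,20),((416,77,160),20,0),((416,77,20),20,0))
```

```text
turn [ 0.   0.1 -0. ] shift mm [-29.3  -2.9 -12.7]
turn [0. 0. 0.] shift mm [  62.7  -25.6 -124. ]
turn [-16.3 -15.4  92.3] shift mm [ -49.2 -110.5   -0. ]
turn [0. 0. 0.] shift mm [  0.  -0. 140.]
```

Emit:
carry_out(deltas=[0,0,0,-0.029,-0.003,-0.013,1,0,0,0,0.021,-0.0085,-0.041,1,0,0,0,0.021,-0.0085,-0.041,1,0,0,0,0.021,-0.0085,-0.041,1,0,-10,0,0,0,0,1,0,-10,0,0,0,0,1,0,0,10.4,0,0,0,1,0,0,10.4,0,0,0,1,0,0,10.4,0,0,0,1,0,0,10.4,0,0,0,1,0,0,10.4,0,0,0,1,0,0,10.4,0,0,0,1])

```text
clock: 7.02
eef_pos: [498.5, -7.1, 159.1]
tool_rot: [-3.139, -0.0, 0.884]
force: [0.0, 0.4, -0.2]
width: -0.0
gripper_force: 0.0
```

Emit:
carry_out(deltas=[0,0,10.4,0,0,0,1,0,0,10.4,0,0,0,1,0,0,10.1,0,0,0,1,0,0,0,-0.0246,-0.0552,0,1,0,0,0,-0.0246,-0.0552,0,1,0,0,0,0,0,0,1,0,0,0,0,0,0,1])

```text
clock: 7.9
eef_pos: [415.3, 79.1, 159.5]
tool_rot: [-3.141, -0.0, 0.351]
force: [0.4, -0.3, 0.5]
width: 0.2
gripper_force: 0.0
```

```bash
python3 look.py 518 83; python3 -c "
from meas import *
plan(((416,77,80),20,0),((416,77,20),20,0))"
```

```text
wrist (array([517.9,  81.5, 120.3,  97. , 117.9]), 6002)
side (array([519.5,  76.2, 120.8,  88.7, 120.1]), 252)
scene (array([521.3,  84.2, 119.8,  97.2, 118.3]), 292)
8.05 [416.   77.8 159.5] [180.   -0.   19.9] [-0.   0.4  0.6]
turn [ 0.  -0.  -0.1] shift mm [-0.3  0.7 79.5]
turn [0. 0. 0.] shift mm [ 0. -0. 60.]
```

Emit:
carry_out(deltas=[0,0,0,0,0,0.0465,1,0,0,0,0,0,0.0465,1,0,0,0,0,0,0.0465,1,0,0,0,0.01,0,0,1,0,0,0,0.008,0,0,1,0,0,0,0.008,0,0,1,0,0,0,0.008,0,0,1,0,0,0,0.008,0,0,1,0,0,0,0.008,0,0,1,0,0,0,0,0,0,1])

```text
clock: 9.3
eef_pos: [452.7, 99.9, 51.6]
tool_rot: [-3.121, 0.023, 0.35]
force: [-3.3, 0.1, 1.9]
width: 0.0
gripper_force: 1.9
```

```bash
python3 look.py 530 88
```

```text
wrist (array([537.2,  83.3, 113.5,  97.4, 116.8]), 14744)
side (array([537.6,  80.4, 113.2,  95.5, 120.4]), 270)
scene (array([540.4,  85.2, 113.1,  96.7, 119.5]), 285)
9.45 [453.   99.5  51.5] [-178.8    1.2   20. ] [-4.3  0.5  1.6]
```

Run:
```python
from meas import *
plan(((425,85,60),20,0),((425,85,160),20,0),((520,-25,160),112,0),((534,-8,160),112,20),((534,-8,20),112,20))
```

```text
turn [-1.2  1.2 -0. ] shift mm [-31.2   4.1  -8.5]
turn [0. 0. 0.] shift mm [   0.    0. -100.]
turn [  0.   0. -92.] shift mm [-137.6   46.9    0. ]
turn [-0. 20.  0.] shift mm [ 9.9 19.3  3.6]
turn [0. 0. 0.] shift mm [-47.9  -0.  131.6]
```

Emit:
carry_out(deltas=[0,0,0,-0.032,0,0,1,0,0,0,0,0,-0.045,1,0,0,0,0,0,-0.045,1,0,0,0,0,0,-0.045,1,0,0,-10.2,0,0,0,1,0,0,-10.2,0,0,0,1,0,0,-10.2,0,0,0,1,0,0,-10.2,0,0,0,1,0,0,-10.2,0,0,0,1,0,0,-10.2,0,0,0,1,0,0,-10.2,0,0,0,1,0,0,-10.2,0,0,0,1])

```text
clock: 10.95
eef_pos: [429.6, 86.7, 187.5]
tool_rot: [-3.124, -0.016, 1.777]
force: [-0.4, 1.0, 0.7]
width: 0.0
gripper_force: 0.0
```

Emit:
carry_out(deltas=[0,0,-10.4,0,0,0,1,0,0,0,-0.046,0.016,0,1,0,0,0,-0.046,0.016,0,1,0,0,0,-0.046,0.016,0,1,0,10,0,0,0,0,1,0,10,0,0,0,0,1,0,0,0,0,0,0,1,0,0,0,0,0,0,1])

```text
clock: 11.95
eef_pos: [524.1, -23.4, 183.1]
tool_rot: [-3.122, -0.367, 1.946]
force: [0.2, 0.1, 0.4]
width: -0.4
gripper_force: 0.0
```

```bash
python3 look.py 538 83; python3 -c "
from meas import *
plan(((534,-8,20),112,20),((534-28,-8+24,20),112,20),((534-50,-8+56,20),112,20))"
```

```text
wrist (array([537.2,  83.8, 113.3,  99. , 119. ]), 2755)
side (array([536.8,  82.2, 112.9,  99.9, 120.2]), 391)
scene (array([540.5,  85.2, 113.1,  96.7, 119.6]), 292)
12.1 [523.7 -21.5 183.8] [-178.9  -21.1  111.7] [0.  0.7 0.8]
turn [-1.  -1.1 -0.2] shift mm [-47.9  14.6 156.8]
turn [0. 0. 0.] shift mm [ 30.8 -17.   11.2]
turn [0. 0. 0.] shift mm [35.6 -8.4 13. ]
```

Emit:
carry_out(deltas=[-1,-1,0,-0.012,0.0036,0.039,1,0,0,0,-0.012,0.0036,0.039,1,0,0,0,-0.012,0.0036,0.039,1,0,0,0,-0.012,0.0036,0.039,1,0,0,0,0.009,0,0.003,1,0,0,0,0.009,0,0.003,1,0,0,0,0.0056,-0.003,0.002,1,0,0,0,0.0056,-0.003,0.002,1,0,0,0,0.0056,-0.003,0.002,1,0,0,0,0.006,-0.0015,0.0022,1,0,0,0,0.006,-0.0015,0.0022,1,0,0,0,0.006,-0.0015,0.0022,1])

```text
clock: 13.6
eef_pos: [500.9, 34.9, 21.9]
tool_rot: [-3.141, -0.347, 1.945]
force: [1.1, -5.3, 4.6]
width: -0.1
gripper_force: 3.0
```

```bash
python3 look.py 530 96
```

```text
wrist (array([528.3, 100.7,  99.9,  97.6, 117.8]), 16048)
side (array([529.8, 103.3,  86.3,  81.5, 130.4]), 153)
scene (array([532.8, 102.2,  99.9,  96.7, 119.2]), 295)
13.75 [499.9  36.1  21.7] [-179.9  -20.   111.5] [ 1.6 -5.6  2.6]
```

Emit:
carry_out(deltas=[0,0,0,0.006,-0.001,0.0022,1,0,0,0,0.006,-0.001,0.0022,1,0,0,0,0.006,-0.001,0.0022,1,0,0,0,0.006,0,0.0022,1,0,0,0,0,0,0,1,0,0,0,-0.03,0,-0.011,1,0,0,0,0,0,0,1])

```text
clock: 14.62
eef_pos: [499.5, 28.6, 20.6]
tool_rot: [-3.138, -0.351, 1.944]
force: [0.0, 0.5, -0.1]
width: 0.1
gripper_force: 0.0
```

```bash
python3 look.py 526 112
```

```text
wrist (array([525.1, 119.5,  87.7,  98.1, 117.6]), 15469)
side (array([482.9, 119.7, 171.5,  37.8,  98.9]), 173)
scene (array([529.6, 118.6,  88.5,  96.4, 118.2]), 308)
14.775 [497.8  31.9  20.9] [-179.7  -20.3  111.6] [ 0.9 -0.6 -0.3]
```

View pics/last_wrist.png

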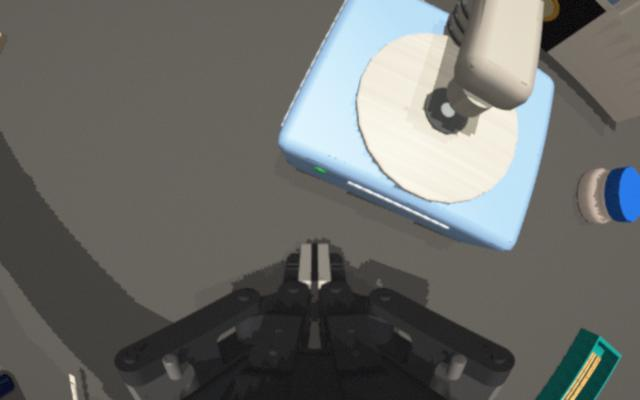

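The view shows the module's front with its pale bar at (400,205), the fingertips clear at (315,265) and the jar at (607,195), all undisturbed. One more push on the front-left corner, then a raised look at the face.

Emit:
carry_out(deltas=[0,0,0,0.015,-0.0025,0.0055,1,0,0,0,0.015,-0.0025,0.0055,1,0,0,0,0.0065,0,0.0024,1,0,0,0,0.006,0.0005,0.0022,1,0,0,0,0,0,0,1,0,0,0,-0.035,0,-0.013,1,0,0,0,-0.035,0,-0.013,1,0,0,10,0,0,-0.06,-1,0,0,10,0,0,-0.06,-1,0,0,10,0,0,-0.06,-1,0,10,0,0,0,0,-1,0,8,0,0,0,0,-1])

```text
clock: 16.27
eef_pos: [530.0, -55.9, 191.5]
tool_rot: [-2.931, -0.613, 1.329]
force: [-0.4, -0.5, -1.1]
width: 85.4
gripper_force: 0.0
```

Emit:
carry_out(deltas=[0,0,0,0,0,0,-1,0,0,0,0,0,0,-1])

```text
clock: 16.52
eef_pos: [528.9, -54.4, 190.5]
tool_rot: [-2.926, -0.609, 1.329]
force: [0.3, 0.3, 0.3]
width: 85.6
gripper_force: 0.0
```

```bash
python3 look.py 526 125
```

```text
wrist (array([526.4, 124.1,  82.2, 101.5, 119.1]), 1412)
side (array([524.6, 123.5,  81.5, 100.2, 117.8]), 304)
scene (array([532.4, 148.6, 170.7, 119.5, 140.9]), 382)
16.675 [529.2 -53.8 190.9] [-167.8  -34.9   76.3] [ 0.7  0.1 -0.2]
```

View pics/last_wrist.png

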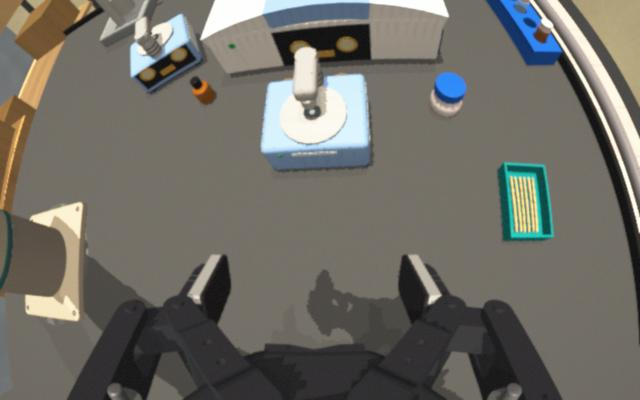

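The view shows the module now nearly square at (316,125), the port windows at (299,50) and (346,45), the face's bottom edge from (222,72) to (440,60), the vial at (202,92) and the jar at (449,95).

```bash
cat > face.py <<'E'
from meas import *
def gold(im,box,min_a):
    x0,y0,x1,y1=box;hsv=cv2.cvtColor(im[y0:y1,x0:x1],cv2.COLOR_BGR2HSV)
    g=cv2.inRange(hsv,(8,60,70),(32,255,255));g=cv2.morphologyEx(g,cv2.MORPH_CLOSE,np.ones((3,3)))
    n,l,s,c=cv2.connectedComponentsWithStats(g)
    return sorted([(s[i,0]+s[i,2]/2-.5+x0,s[i,1]+s[i,3]/2-.5+y0,s[i,4]) for i in range(1,n) if s[i,4]>=min_a])
E
python3 - <<'E'
from face import *
w=cv2.imread("pics/last_wrist.png");s=cv2.imread("pics/side0.png")
a=gold(w,(280,32,365,66),10);b=gold(s,(304,138,342,158),4);print(a,b)
if len(a)==3==len(b):
    P=tri("wrist",[q[:2] for q in a],"side",[q[:2] for q in b]);print(P)
# face bottom edge: dark gap below; sample columns, strongest downward drop
g=cv2.cvtColor(w,cv2.COLOR_BGR2GRAY).astype(float);pts=[]
for u in list(range(228,272,4))+list(range(376,434,4)):
    col=cv2.GaussianBlur(g[45:90,u-1:u+2].mean(1)[:,None],(1,5),0)[:,0];k=np.argmin(np.diff(col));pts.append((u,45+k+.5))
P=onz("wrist",pts,10)[:,:2];f=cv2.fitLine(P.astype(np.float32),cv2.DIST_HUBER,0,.01,.01).ravel();print(np.degrees(np.arctan2(f[1],f[0])),f[2:]);r=(P-f[2:])@[-f[1],f[0]];print(r)
print("y at x=552",f[3]+(552-f[2])*f[1]/f[0])
gg=cv2.inRange(w,(0,0,0),(45,45,45));v,u=np.nonzero(gg[25:70,265:385]);print("dark u range",u.min()+265,u.max()+265)
E
```

```text
[(np.float64(300.0), np.float64(46.5), np.int32(149)), (np.float64(325.5), np.float64(53.5), np.int32(124)), (np.float64(346.5), np.float64(43.5), np.int32(266))] [(np.float64(321.5), np.float64(149.0), np.int32(124))]
-8.971972 [579.9 237.1]
[ 1.1 -0.3  0.5 -0.8  0.   0.9 -0.3  0.6 -0.6  0.4 -0.7  0.6  0.4  0.2
  0.1 -0.1 -0.1 -0.2 -0.2 -0.2 -0.2 -0.2 -0.1  0.   0.2  0.4]
y at x=552 241.48201
dark u range 273 369
```

Run:
```python
from face import *
n3=np.array([np.cos(np.radians(81.03)),np.sin(np.radians(81.03)),0]);t3=np.array([n3[1],-n3[0],0]);p0=np.array([552,241.5,35])
def onface(n,px):
    o,d=ray(n,px);X=o+d*(((p0-o)@n3)/(d@n3))[:,None];return np.c_[(X-p0)@t3,X[:,2]]
print("wrist: windows,bar,panel bottom,face ends",onface("wrist",[(300,48),(346.5,44.5),(324,56),(277,67),(371,63),(222,72),(441,60)]))
f=lambda L:[(260+a/4.6,90+b/4.6) for a,b in L]
print("side",onface("side",f([(240,270),(327,270),(283,288),(198,308),(369,310),(72,303),(496,308),(52,212),(516,214)])))
plan(((513.5,45.5,90),81,20),((513.5,45.5,12),81,20))
```

```text
wrist: windows,bar,panel bottom,face ends [[ -34.1   43.2]
 [  30.3   42.5]
 [  -3.7   22. ]
 [ -77.3    7.9]
 [  62.6    1. ]
 [-166.5   14.8]
 [ 166.3    7.6]]
side [[ -31.9   42.3]
 [  31.9   42.7]
 [  -0.2   26.4]
 [ -63.6    7.7]
 [  64.3    6.7]
 [-157.5   11.7]
 [ 159.     9.1]
 [-165.5   91.5]
 [ 165.3   91.8]]
turn [-10.  -15.3  -2.6] shift mm [ 55.4 -31.  127.5]
turn [0. 0. 0.] shift mm [-26.7  -0.   73.3]
```

Emit:
carry_out(deltas=[-5,-7.6,-1.3,0,0,0,-0.7,-5,-7.6,-1.3,0,0,0,-0.7,0,0,0,0.018,-0.0103,0.0425,-0.7,0,0,0,0.018,-0.0103,0.0425,-0.7,0,0,0,0.018,-0.0103,0.0425,-0.7,0,0,0,-0.0135,0,0.0365,-0.7,0,0,0,-0.0135,0,0.0365,-0.7,0,0,0,0,0,0,-0.7,0,0,0,0,0,0,-0.7])

```text
clock: 17.8
eef_pos: [513.8, 42.8, 12.4]
tool_rot: [3.141, -0.351, 1.411]
force: [-0.2, -0.2, 1.1]
width: 72.1
gripper_force: 0.0
```

```bash
python3 look.py 526 124; python3 -c "
from meas import *
plan(((513.5,45.5,12),81,20))"
```

```text
wrist (array([526. , 121.1,  81.9,  91.2, 117.1]), 23895)
side (array([526.1, 130. ,  79.5,  90.8, 117.5]), 163)
scene (array([544.7, 151.7,  41.9, 105.7, 156.8]), 374)
17.95 [514.3  42.1  12.9] [179.9 -20.1  80.9] [ 0.3  0.6 -0.2]
turn [ 0.2 -0.1 -0.1] shift mm [ 2.7 -1.3  1.9]
```

View pics/last_wrist.png

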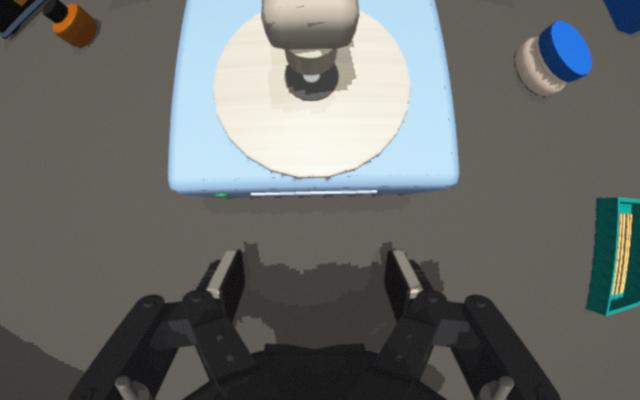

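The view shows both fingertips, at (230,275) and (400,275), squarely in front of the module's front edge at y = 190 px, with the jar and pick box clear.

Emit:
carry_out(deltas=[0,0,0,0.0103,0,0.0038,-0.7,0,0,0,0.0103,0,0.0038,-0.7,0,0,0,0.005,0,0.0018,-0.7,0,0,0,0.0047,0.0009,0.0017,-0.7,0,0,0,0.0047,0.0009,0.0017,-0.7,0,0,0,0.0047,0.0009,0.0017,-0.7,0,0,0,0.0047,0.0009,0.0017,-0.7,0,0,0,0.0047,0.0009,0.0017,-0.7,0,0,0,0.0047,0.0009,0.0017,-0.7,0,0,0,0.0047,0.0009,0.0017,-0.7,0,0,0,0.0047,0.0009,0.0017,-0.7,0,0,0,0,0,0,-0.7])

```text
clock: 19.45
eef_pos: [530.9, 106.3, 10.9]
tool_rot: [-3.141, -0.349, 1.409]
force: [0.2, -3.3, 1.0]
width: 72.6
gripper_force: 1.9
```

```bash
python3 look.py 537 162
```

```text
wrist (array([540.3, 161.3,  80.8,  97.1, 116.6]), 29927)
side (array([542.4, 180.2,  78.6,  54.6, 117.5]), 101)
scene (array([553.9, 188.9,  40.9, 101.2, 169.6]), 612)
19.6 [530.9 106.3  10.9] [-179.9  -20.    80.7] [-0.2 -5.7 -0.1]
```

Run:
```python
from meas import *
plan(((525,70,14),80.7,20),((520,35,210),80.7,36))
```

```text
turn [-0.1 -0.   0. ] shift mm [-33.5   0.1 -15.5]
turn [ 0. 16. -0.] shift mm [  86.6    0.7 -179.3]
```

Emit:
carry_out(deltas=[0,0,0,-0.017,0,-0.0075,-0.7,0,0,0,-0.017,0,-0.0075,-0.7,0,8,0,0,0,0,-0.7,0,8,0,0,0,0,-0.7,0,0,0,0.022,0,-0.045,-0.7,0,0,0,0.022,0,-0.045,-0.7,0,0,0,0.022,0,-0.045,-0.7,0,0,0,0.022,0,-0.045,-0.7,0,0,0,0,0,0,-0.7,0,0,0,0,0,0,-0.7,0,0,0,0,0,0,-0.7])

```text
clock: 20.98
eef_pos: [518.8, 36.1, 209.8]
tool_rot: [-3.137, -0.631, 1.407]
force: [0.1, 0.0, -0.3]
width: 72.3
gripper_force: 0.0
```

```bash
python3 look.py 540 162
python3 - <<'E'
from meas import *
w=cv2.imread("pics/last_wrist.png");cv2.imwrite("pics/w5.png",w)
for z in(58,60,62):
  print(z,*[pose(module("wrist",w,np.array([540,162]),z=z,rad=R)[0]) for R in(82,90)])
E
```

```text
wrist (array([540.4, 161.3,  80.7,  96.7, 118.1]), 4452)
side (array([539.1, 160.2,  81.5, 100. , 117.8]), 368)
scene (array([555.2, 187.8,  39.1,  98. , 167.9]), 603)
21.125 [519.1  36.4 210. ] [-179.8  -36.1   80.7] [-0.2 -0.  -0.3]
58 [540.9 162.5  80.8  97.4 118.9] [540.9 162.5  80.8  97.4 118.9]
60 [540.7 161.5  80.8  96.8 118.1] [540.7 161.5  80.8  96.8 118.1]
62 [540.6 160.6  80.8  96.1 117.4] [540.6 160.6  80.8  96.1 117.4]
```

View pics/last_wrist.png

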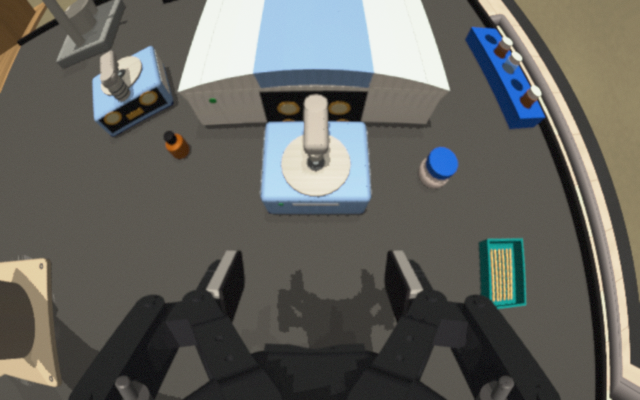

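The view shows the module square and clear in front of the port: module at (316,165), windows at (288,107) and (340,107), face bottom edge from (200,123) to (430,122). I'll measure both in this one picture.

Run:
```python
from face import *
w=cv2.imread("pics/w5.png")
g=cv2.cvtColor(w,cv2.COLOR_BGR2GRAY).astype(float);pts=[]
for u in list(range(208,256,4))+list(range(376,424,4)):
    col=cv2.GaussianBlur(g[108:140,u-1:u+2].mean(1)[:,None],(1,5),0)[:,0];k=np.argmin(np.diff(col));pts.append((u,108+k+.5))
P=onz("wrist",pts,10)[:,:2];f=cv2.fitLine(P.astype(np.float32),cv2.DIST_HUBER,0,.01,.01).ravel()
th=np.arctan2(f[1],f[0]);print("face",np.degrees(th),"y@552",f[3]+(552-f[2])*f[1]/f[0],np.abs((P-f[2:])@[-f[1],f[0]]).max())
t3=np.array([np.cos(th),np.sin(th),0]);n3=np.array([-t3[1],t3[0],0]);p0=np.array([552,f[3]+(552-f[2])*f[1]/f[0],35])
def onface(n,px):
    o,d=ray(n,px);X=o+d*(((p0-o)@n3)/(d@n3))[:,None];return np.c_[(X-p0)@t3,X[:,2]]
a=gold(w,(270,92,360,122),10);print(a,onface("wrist",[q[:2] for q in a]))
# dark panel edges on row ~100 and face ends
for v in(98,102,106):
    r=cv2.GaussianBlur(g[v-1:v+2].mean(0)[None],(5,1),0)[0];d=np.diff(r);l=250+np.argmin(d[250:280])+.5;q=350+np.argmax(d[350:380])+.5
    print(v,l,q,onface("wrist",[(l,v),(q,v)]))
m=np.array([540.8,161.7,0]);print("module lateral vs 552:",(m-p0)@t3,"gap",-(m-p0)@n3-50)
im=ctrl.get_image("side")[:,:,::-1].copy();q=module("side",im,np.array([540,162]));print("side gap",[( -(np.r_[pose(q[0])[:2],0]-p0)@n3-50),(np.r_[pose(q[0])[:2],0]-p0)@t3])
```

```text
face -8.939657 y@552 240.94426 0.885500281650781
[(np.float64(288.0), np.float64(108.0), np.int32(226)), (np.float64(288.0), np.float64(120.0), np.int32(28)), (np.float64(338.5), np.float64(107.5), np.int32(233)), (np.float64(342.0), np.float64(120.0), np.int32(27))] [[-33.3  42.5]
 [-35.5  13.3]
 [ 31.2  43. ]
 [ 38.   12.6]]
98 260.5 365.5 [[-65.2  66.3]
 [ 63.   65. ]]
102 261.5 364.5 [[-65.3  57.7]
 [ 62.9  56.4]]
106 262.5 363.5 [[-65.3  48.8]
 [ 62.9  47.4]]
module lateral vs 552: 1.250146871680455 gap 30.022060482778784
side gap [np.float64(34.40445105071922), np.float64(-0.3604660204168795)]
```

Run:
```python
from meas import *
plan(((523,60,100),81.05,20),((526.6,80,11),81.05,20))
```

```text
turn [ -0.  -16.1  -0.3] shift mm [-15.2   0.1 111.7]
turn [0. 0. 0.] shift mm [-11.3   0.4  90.6]
```

Emit:
carry_out(deltas=[0,-8,-0.15,0,0,0,-0.7,0,-8.1,-0.15,0,0,0,-0.7,0,0,0,-0.0076,0,0.056,-0.7,0,0,0,-0.0076,0,0.056,-0.7,0,0,0,-0.0056,0,0.045,-0.7,0,0,0,-0.0056,0,0.045,-0.7,0,0,0,0,0,0,-0.7,0,0,0,0.0103,0,0.0038,-0.7,0,0,0,0.0103,0,0.0038,-0.7,0,0,0,0,0,0,-0.7])

```text
clock: 22.42
eef_pos: [531.8, 101.9, 13.7]
tool_rot: [3.136, -0.349, 1.417]
force: [0.7, -0.6, 0.5]
width: 72.5
gripper_force: 0.0
```

```bash
python3 look.py 540 162; python3 -c "
from meas import *
plan(((530.9,106.3,11),81.05,20))"
```

```text
wrist (array([540. , 160.2,  80.8,  97.2, 116.2]), 28623)
side (array([542.9, 180.2,  81.5,  59.4, 116.2]), 104)
scene (array([555.2, 187.8,  39.1,  98. , 167.9]), 601)
22.575 [531.1 100.5  12.8] [179.8 -20.   81.1] [ 0.2 -0.3  0.3]
turn [0.2 0.  0. ] shift mm [ 4.7 -1.1  3.6]
```

Emit:
carry_out(deltas=[0,0,0,0.0056,0,0.0021,-0.7,0,0,0,0.0047,-0.0005,0.0017,-0.7,0,0,0,0.0047,-0.0005,0.0017,-0.7,0,0,0,0.0047,-0.0005,0.0017,-0.7,0,0,0,0.0037,0,0.0014,-0.7,0,0,0,0.0037,0,0.0014,-0.7,0,0,0,0,0,0,-0.7])

```text
clock: 23.45
eef_pos: [534.3, 128.3, 11.8]
tool_rot: [3.138, -0.347, 1.413]
force: [-0.1, -5.1, 3.7]
width: 72.7
gripper_force: 2.6
```

```bash
python3 look.py 543 184
python3 - <<'E'
from meas import *
p0=np.array([552,241.2]);th=np.radians(-8.95);t=np.array([np.cos(th),np.sin(th)]);n=np.array([-t[1],t[0]])
w=cv2.imread("pics/last_wrist.png");q=pose(module("wrist",w,np.array([543,184]),z=61)[0]);print(q,(q[:2]-p0)@t,-(q[:2]-p0)@n-50)
E
```

```text
wrist (array([542.8, 183.3,  80.9,  96.7, 116.5]), 29576)
side (array([544.8, 204.9,  78.5,  50.9, 116. ]), 89)
scene (array([553.7, 212.7,  49.1, 112.5, 167. ]), 659)
23.6 [534.3 128.3  11.8] [179.8 -19.9  81. ] [ 0.3 -5.2  2.6]
[542.7 183.1  80.9  95.9 115.5] -0.11883611063838906 8.838996821270221
```

Emit:
carry_out(deltas=[0,0,0,0.0019,0,0.0007,-0.7,0,0,0,0.0019,0,0.0007,-0.7,0,0,0,0.0019,0,0.0007,-0.7,0,0,0,0,0,0,-0.7])

```text
clock: 24.1
eef_pos: [535.1, 133.8, 11.7]
tool_rot: [3.138, -0.346, 1.413]
force: [-0.5, -6.7, 3.7]
width: 72.8
gripper_force: 3.2
```

Emit:
carry_out(deltas=[0,0,0,0.0014,0,0.0005,-0.7,0,0,0,0,0,0,-0.7])

```text
clock: 24.35
eef_pos: [535.2, 134.1, 11.6]
tool_rot: [3.138, -0.345, 1.412]
force: [-2.1, -9.8, 6.0]
width: 72.7
gripper_force: 4.7
```

Emit:
carry_out(deltas=[0,0,0,0.0014,0,0.0005,-0.7,0,0,0,0,0,0,-0.7])

```text
clock: 24.6
eef_pos: [535.3, 134.2, 11.5]
tool_rot: [3.138, -0.343, 1.411]
force: [-3.1, -12.6, 9.6]
width: 72.8
gripper_force: 6.5
```

Emit:
carry_out(deltas=[0,0,0,0.0019,0,0.0007,-0.7,0,0,0,0.0019,0,0.0007,-0.7,0,0,0,0,0,0,-0.7])

```text
clock: 24.98
eef_pos: [535.4, 134.3, 11.0]
tool_rot: [3.138, -0.339, 1.409]
force: [-5.3, -21.9, 14.7]
width: 72.8
gripper_force: 11.3
```

```bash
python3 look.py 544 190;python3 - <<'E'
from meas import *
p0=np.array([552,241.2]);th=np.radians(-8.95);t=np.array([np.cos(th),np.sin(th)]);n=np.array([-t[1],t[0]])
w=cv2.imread("pics/last_wrist.png");q=pose(module("wrist",w,np.array([544,190]),z=61)[0]);print(q,(q[:2]-p0)@t,-(q[:2]-p0)@n-50)
E
```

```text
wrist (array([543.7, 189. ,  80.9,  96.6, 116.6]), 30028)
side (array([546.9, 212.9,  81.5,  50.7, 115.9]), 89)
scene (array([552.5, 218.9,  52.6, 117.5, 166.8]), 688)
25.125 [535.4 134.3  11. ] [179.8 -19.4  80.7] [ -6.  -21.9  13. ]
[543.6 188.8  80.9  95.8 115.6] -0.11425950701230292 3.0773222829402584
```

Seated: the push stalled at 22 N. Now I'll withdraw and check.

Emit:
carry_out(deltas=[0,0,0,-0.01,0,-0.0036,-0.7,0,0,0,-0.02,0,-0.009,-0.7,0,0,0,-0.02,0,-0.009,-0.7,0,8,0,0,0,0,-0.7,0,8,0,0,0,0,-0.7,0,0,0,0.022,0,-0.045,-0.7,0,0,0,0.022,0,-0.045,-0.7,0,0,0,0.022,0,-0.045,-0.7,0,0,0,0.022,0,-0.045,-0.7,0,0,0,0,0,0,-0.7,0,0,0,0,0,0,-0.7,0,0,0,0,0,0,-0.7])

```text
clock: 26.62
eef_pos: [520.3, 56.0, 211.2]
tool_rot: [-3.14, -0.629, 1.414]
force: [-0.2, -0.9, 0.1]
width: 72.3
gripper_force: 0.0
```

```bash
python3 look.py 544 190
python3 - <<'E'
from face import *
w=cv2.imread("pics/last_wrist.png");g=cv2.cvtColor(w,cv2.COLOR_BGR2GRAY).astype(float)
p0=np.array([552,241.2]);th=np.radians(-8.95);t=np.array([np.cos(th),np.sin(th)]);n=np.array([-t[1],t[0]])
for z in (58,61):
    q=pose(module("wrist",w,np.array([544,190]),z=z,rad=84)[0]);print(q,(q[:2]-p0)@t,-(q[:2]-p0)@n-50)
x0,y0=200,80;cv2.imwrite("pics/c9.png",cv2.resize(w[y0:y0+160,x0:x0+230],None,fx=3.4,fy=3.4,interpolation=cv2.INTER_CUBIC))
E
```

```text
wrist (array([543.6, 188.5,  80.9,  96.1, 117.9]), 4221)
side (array([542.8, 189.4,  81.5,  98.3, 118. ]), 337)
scene (array([552.5, 218.9,  52.6, 117.5, 166.8]), 691)
26.775 [520.6  55.8 211.4] [-179.9  -36.    81. ] [-0.  -0.5  0.3]
[544.1 189.3  81.   96.7 118.7] 0.30860823584550623 2.449957383755496
[543.9 187.9  81.   95.8 117.6] 0.28979807763144905 3.9088483887109646
```

View pics/c9.png

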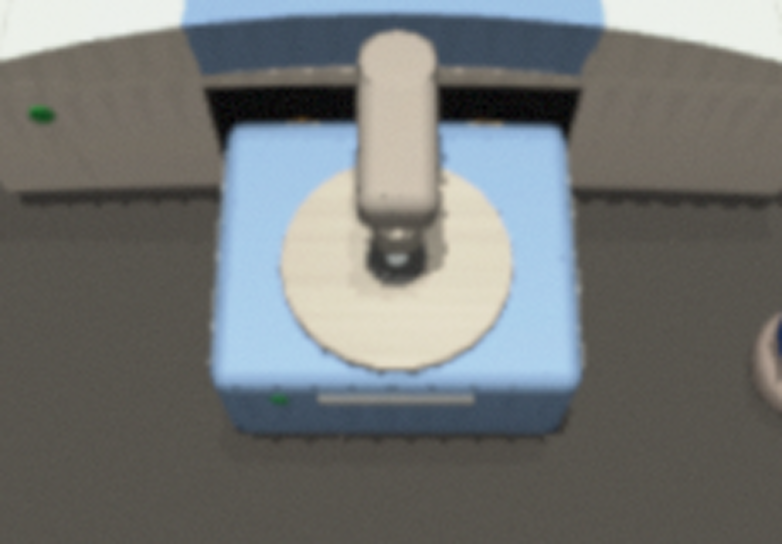

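Run:
```python
from face import *
w=cv2.imread("pics/last_wrist.png");g=cv2.cvtColor(w,cv2.COLOR_BGR2GRAY).astype(float)
th=np.radians(-8.95);t3=np.array([np.cos(th),np.sin(th),0]);n3=np.array([-t3[1],t3[0],0]);p0=np.array([552,241.2,35])
def onface(px):
    o,d=ray("wrist",px);X=o+d*(((p0-o)@n3)/(d@n3))[:,None];return np.c_[(X-p0)@t3,X[:,2]]
pts=[]
for u in(275,280,298,332,350,358):
    c=g[104:124,u-1:u+2].mean(1);k=np.argmax(np.diff(c));pts.append((u,104+k+.5))
print("back edge as seen on face plane",onface(pts).round(1))
o,d=ray("wrist",[pts[2]]);d=d[0];a=d@n3;b=d[2];nn=np.array([-b,a])/np.hypot(a,b)
for gap in(0,1,2,3,4):
    # tangent to edge rounding (r6, centre 6 in, z56), continued to the face
    z=56+(6-nn[0]*(6+gap))/nn[1];print(gap,round(z,1))
for v in(107,109,111):
    r=cv2.GaussianBlur(g[v-1:v+2].mean(0)[None],(5,1),0)[0];dd=np.diff(r);l=250+np.argmin(dd[250:280])+.5;q=350+np.argmax(dd[350:385])+.5
    print("panel",l,q,onface([(l,v),(q,v)]).mean(0).round(1))
m=topmask(w);cs=[]
for v in range(125,185,10):
    u=np.nonzero(m[v,250:385])[0]+250;e=onz("wrist",[(u.min()-.5,v),(u.max()+.5,v)],60);cs.append(((e-p0)@t3).round(1))
print("module side edges",np.array(cs),np.mean(cs))
```

```text
back edge as seen on face plane [[-49.6  55.1]
 [-43.5  54.9]
 [-21.5  54.3]
 [ 19.8  54.3]
 [ 42.1  52.7]
 [ 51.9  53.1]]
0 57.8
1 56.2
2 54.7
3 53.1
4 51.6
panel 259.5 370.5 [-0.9 74.7]
panel 260.5 369.5 [-0.9 70.4]
panel 261.5 369.5 [-0.2 66. ]
module side edges [[-58.3  59. ]
 [-58.6  59.2]
 [-58.9  59.5]
 [-59.2  59.7]
 [-58.4  58.9]
 [-58.8  59.3]] 0.2833333333333338
```

```bash
python3 -c "
from cell import ctrl
print(ctrl.finish_job())"
```

```text
the job is handed in; nothing more can be done
None
```

I handed the job in at about 27 s of the 72 s: the module was walked square with corner pushes, pushed in until it stalled at 22 N, and the hand was withdrawn. The last pictures put it within about 0.2° of square and 1 mm of centre. They read a 1–3 mm gap, which I took as measurement bias because the push had stalled, and the judge's result was not shown.

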